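# Set out the frit for the next bead

## Task

Set out the frit station: stand the amber jar centred in the ring of the shade card with the amber sample, and the violet jar centred in the ring of the card with the violet sample. Lay the black graphite block that stands on the bare table (not those in the trays) flat on the table midway between the two rings, stand the teal jar centred on top of the block, and stand the red rubber cap centred on the teal jar's lid to mark it as the next to open, the way up it stands now. Keep the jars upright, and leave the pink timer, the white rod scorer and the clear dish where they are.

Things in the scene. Friction and masses are not known exactly. Their poses are not given: they have to be found in the camera images.
- teal_jar_centre (a point): small lidded jar of teal glass frit with white lid and teal disc (42 mm across) glued on the lid; 50 mm diameter, 49.8 mm tall over the disc, 0.11 kg, standing upright, flat topped. The point is its centre, 25 mm above its underside; z up
- amber_jar_centre (a point): small lidded jar of amber (orange-brown) glass frit with white lid and amber (orange-brown) disc (42 mm across) glued on the lid; 50 mm diameter, 49.8 mm tall over the disc, 0.11 kg, standing upright, flat topped. The point is its centre, 25 mm above its underside; z up
- violet_jar_centre (a point): small lidded jar of violet glass frit with white lid and violet disc (42 mm across) glued on the lid; 50 mm diameter, 49.8 mm tall over the disc, 0.11 kg, standing upright, flat topped. The point is its centre, 25 mm above its underside; z up
- block_centre (a point): black graphite block lying flat, 52 mm along its x, 60 mm along its y, 24 mm tall, 0.13 kg. The point is its centre, 12 mm above its underside
- cap_centre (a point): red rubber cap, slightly tapered, 33 mm across at the foot, 30 mm tall, closed narrower end up, 0.012 kg. The point is its centre, 15 mm above its underside; z up
- amber_card: dark slate shade card, fixed, 112 x 72 x 4 mm, with amber (orange-brown) glass sample (26 x 54 mm, top 8 mm high) at its end nearest the robot and a thin white ring (59 mm across) behind it. Origin: under the ring centre at table height; face 4 mm above. x points from sample to ring. The two cards lie parallel, ring centres 240 mm apart along their y axes; either may be on the left
- violet_card: dark slate shade card, fixed, 112 x 72 x 4 mm, with violet glass sample (26 x 54 mm, top 8 mm high) at its end nearest the robot and a thin white ring (59 mm across) behind it. Origin: under the ring centre at table height; face 4 mm above. x points from sample to ring. The two cards lie parallel, ring centres 240 mm apart along their y axes; either may be on the left
- timer: pink kitchen timer standing upright, 42 x 64 x 66 mm, loose, a bystander. Origin at its underside's centre
- scorer: white rod scorer standing upright, 31 x 32 x 70 mm, loose, a bystander. Origin at its underside's centre
- dish: clear ribbed dish, 124 mm across, 61 mm tall, loose, a bystander. Origin at its underside's centre
There are look-alikes about, which are no part of the job. What is shaped like the amber_card but green or yellow is not meant.

How it is judged:
At the end, for the whole second after the job is handed in: Amber and violet jars on their cards within 12 mm of the ring centres; block flat on the table within 15 mm of midway, along and across the row; teal jar on the block within 12 mm of centre; cap on its lid within 10 mm of centre. All upright (0.12 rad), at rest, heights within 6 mm (horizontal distance between amber_jar_centre and amber_card below 0.012 m and height (world z) of amber_jar_centre between 0.023 and 0.035 m and horizontal distance between violet_jar_centre and violet_card below 0.012 m and height (world z) of violet_jar_centre between 0.023 and 0.035 m and x of block_centre in the frame of amber_card between -0.015 and 0.015 m and horizontal distance between block_centre and amber_card below 0.135 m and horizontal distance between block_centre and violet_card below 0.135 m and height (world z) of block_centre between 0.006 and 0.018 m and horizontal distance between teal_jar_centre and block_centre below 0.012 m and height (world z) of teal_jar_centre between 0.043 and 0.055 m and horizontal distance between cap_centre and teal_jar_centre below 0.01 m and height (world z) of cap_centre between 0.0828 and 0.0948 m and angle between each of teal_jar_centre, amber_jar_centre, violet_jar_centre, block_centre, cap_centre's own z axis and vertical below 0.12 rad and linear speed of each of teal_jar, amber_jar, violet_jar, block, cap below 0.02 m/s and angular speed of each of teal_jar, amber_jar, violet_jar, block, cap below 0.3 rad/s); the robot touches nothing.
It fails at once if the pink timer is moved by more than 20 mm (distance of timer from where it was at the start of the episode above 0.02 m).
It fails at once if the rod scorer is moved by more than 20 mm (distance of scorer from where it was at the start of the episode above 0.02 m).
It fails at once if the clear dish is moved by more than 20 mm (distance of dish from where it was at the start of the episode above 0.02 m).
It fails at once if a jar is tipped over (more than 0.7 rad) (angle between any of teal_jar_centre, amber_jar_centre, violet_jar_centre's own z axis and vertical above 0.7 rad).
It also fails if it takes over 131 s, if anything falls off the work surface, if the arm or the gripper's body presses on something with over 40 N, if the wrist force passes 120 N, or if a joint passes its speed limit or range.

## Robot

A 6-joint arm with a two-finger parallel gripper is mounted at the origin on the work surface; the furniture and walls round the work are solid. World frame = base frame: x ahead of the robot, y to its left, z up, the work surface at z = 0. Lengths are in m, angles in rad, forces in N, time in s.
With the tool pointing down it reaches from about 0.35 to 0.875 m from the base axis. Payload 4.2 kg.
Tool frame: the origin (TCP) lies between the finger pads; the fingertips stand 25 mm ahead of it and the grasp point (between the pads) lies 6 mm ahead of it; z points along the fingers, y is the line along which they close (so a half turn about z gives the same grasp; the last joint's range is limited). The gripper opens to 85 mm and grips with 20 to 120 N. Pads are 22 mm wide; open, the fingers measure 114 mm over their backs; the gripper's body (76 mm by 85 mm) begins 54 mm behind the grasp point. The pads swing forward as they close: fully open they stand 13 mm farther back than shut.
Start: joints at [1.552, 0.385, 0.008, 0, -1.194, -0.259], TCP at [0.171, 0.601, 0.224] pointing down, gripper open.
Joint ranges: [-3.14, 3.14], [-1.21, 2.06], [-1.07, 1.41], [-3.16, 2.05], [-2.99, -0.16], [-3.1, 3.1]. Speed limits (rad/s): [2.79, 2.79, 3.14, 3.14, 3.14, 3.14].

## Interface

Orientations are given as a unit quaternion [w, x, y, z].
In Python, from workcell import monitor, imaging, ticket gives the robot as it stands. The module is installed in compiled form; this text tells all that it offers.
- The arm moves only by the tool drive_tool, never from a script. Its argument "motion" is a list of rows, each a list of 5 numbers: the shift along the tool's x, y, z in m, then the turn about the tool's z in degrees, then the opening, from 0 (shut) to 1 (fully open). In form: [[dx, dy, dz, twist, jaw], ...]. A call has 1 to 8 rows; each row shifts and turns the commanded pose from where the row before left it, along the tool's axes as they then stand; what a row does not reach is not made up. A row lasts 1/12 s, in which the tool goes at most 41.7 mm and 7.16 degrees, less where a joint would pass 70% of its speed; a pose out of reach is approached as far as the arm can. A call with a gripper value outside its range is refused whole. The fingers move at their own pace and stop on an object; "squeeze" is the grip in N (left out, the last holds). Time passes only in rows, so rows that do not move let the fingers close. It gives the time, the measured TCP pose, the force, the opening and the grip force at its end, in the units of the state.
- monitor.read_state(): the state, without advancing time (a new reading comes with each control period).
- imaging.snapshot(name): name is "scene" or "top"; returns (picture, depth): 400x640x3 uint8, blue, green, red; 400x640 float32, m along the optical axis (not along the pixel's ray), 0 where there is no reading.
- imaging.calibration(name): a dict with "vertical_fov" (degrees; the focal length in pixels is half the picture's height over the tangent of half this angle, whatever the lens; pixels are square), "cx", "cy" (the principal point, pixels), "camera_from_world" (4x4, takes a point from world to camera coordinates). Camera axes: x right, y down, z forward; pixel columns grow to the right and rows downward; lengths in m; the calibration is good to about 2 mm. A picture is of the moment at which its call begins. calibration takes no time and is no camera call.
- ticket.sign_off(): hands the job in; it is judged then, once.
The state is a dict: "clock": time; "qpos": joint angles; "joint_vel": joint speeds; "tau": joint torques, N m; "ee_pos": TCP position; "ee_rot": TCP orientation; "ft_force": force on the tool from outside, world axes, zero at the start; "ft_torque": the same for the moment, N m; "grip_width": opening from 0.0 (shut) to 1.0 (fully open); "grip_force": force on a finger pad.
Only numpy, scipy, OpenCV 4.12 (cv2) and the standard library are available. Lean on these libraries where they do the work, as an engineer would, in place of code of your own. Each camera call takes 0.05 s, during which the arm holds its last target. There are 200 camera calls.

## Working session

There is one attempt and no reset: what is moved stays moved. The work goes in short steps, Python scripts to look and compute and a tool call to move; the robot and the scene stay as the last step left them, time stands still between calls to the robot, and variables do not carry over. Pictures are saved under pics/ and viewed, at most 14 in all, crops included, and the job is handed in when it is done.

Besides the shell and the picture viewer there is one more tool, called as a command line: name --pt "numbers of a row" for each row, then --argument value for the rest. drive_tool: Moves the arm, as the interface text tells. Its arguments: {"type":"object","properties":{"motion":{"type":"array","items":{"type":"array","items":{"type":"number"}}},"squeeze":{"type":"number"}},"required":["motion"]}

```bash
mkdir -p pics
cat > h.py <<'E'
import numpy as np, cv2
from workcell import monitor, imaging, ticket
def cal(n):
    c=imaging.calibration(n); f=200/np.tan(np.radians(c["vertical_fov"])/2)
    return f,c["cx"],c["cy"],np.array(c["camera_from_world"])
def ray(n,u,v,z):
    f,cx,cy,T=cal(n); R,t=T[:3,:3],T[:3,3]
    d=R.T@np.array([(u-cx)/f,(v-cy)/f,1]); o=-R.T@t
    return o+d*(z-o[2])/d[2]
def proj(n,p):
    f,cx,cy,T=cal(n); q=T[:3,:3]@np.array(p)+T[:3,3]
    return f*q[0]/q[2]+cx, f*q[1]/q[2]+cy
E
python3 - <<'E'
from h import *
for n in("scene","top"):
    p,d=imaging.snapshot(n); cv2.imwrite(f"pics/{n}0.png",p); np.savez(f"{n}0.npz",p=p,d=d)
    f,cx,cy,T=cal(n); print(n,f,cx,cy,"\n",T.round(3),"cam",(-T[:3,:3].T@T[:3,3]).round(3))
print(monitor.read_state())
E
```

```text
scene 453.1727754543451 319.78429777501185 195.29060436385623 
 [[ 0.892 -0.452  0.014 -0.489]
 [-0.197 -0.417 -0.887  0.112]
 [ 0.406  0.789 -0.461  1.463]
 [ 0.     0.     0.     1.   ]] cam [-0.136 -1.328  0.781]
top 419.3646355008324 329.3198657384526 202.6844746645976 
 [[-1.000e-03 -1.000e+00  1.800e-02 -9.800e-02]
 [-9.840e-01 -2.000e-03 -1.790e-01  5.060e-01]
 [ 1.790e-01 -1.800e-02 -9.840e-01  1.287e+00]
 [ 0.000e+00  0.000e+00  0.000e+00  1.000e+00]] cam [ 0.268 -0.074  1.358]
{'clock': 0.1, 'qpos': array([ 1.55157011e+00,  3.85469782e-01,  6.75113230e-03, -4.32339672e-04,
       -1.19400864e+00, -2.58606588e-01]), 'joint_vel': array([0.00033449, 0.00064238, 0.00419675, 0.00084986, 0.00212184,
       0.00035095]), 'tau': array([-6.90311390e-04, -3.93323815e+01,  1.88926756e+01,  4.19789985e+00,
       -2.62242487e-03,  5.85077885e-06]), 'ee_pos': array([0.17125384, 0.60051394, 0.22283291]), 'ee_rot': array([ 9.82566691e-04,  9.90355098e-01, -1.38548933e-01, -8.42083869e-05]), 'ft_force': array([ 0.15002851,  0.40680732, -1.00931804]), 'ft_torque': array([0.05094481, 0.02449816, 0.0137642 ]), 'grip_force': 0.0, 'grip_width': 0.9996016562192588}
```

View pics/top0.png

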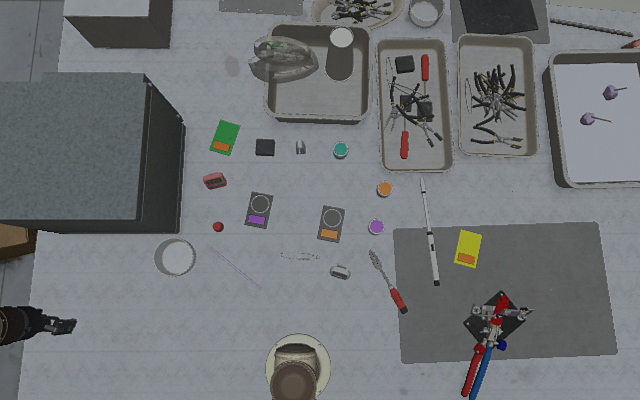

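View pics/scene0.png

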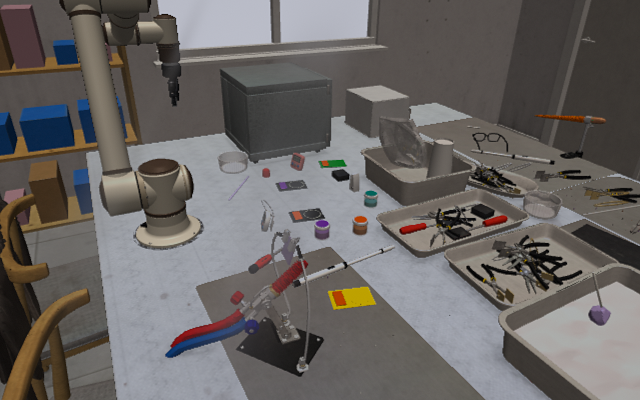

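The top view shows the teal jar at (341,150), amber jar (385,188), violet jar (376,227) and cap (218,227). The violet-sample card is at (258,210) and the amber-sample card at (331,224); the green (225,137) and yellow (468,248) cards are decoys. Candidates for the block are (265,147) on the bare table and (404,64) and (424,105) in the tray. Only (265,147) stands on the bare table, so I'll confirm it in a crop.

Run:
```python
from h import *
d=np.load("top0.npz"); p,D=d["p"],d["d"]
c=p[110:290,150:400]; cv2.imwrite("pics/c1.png",cv2.resize(c,None,fx=3.2,fy=3.2,interpolation=cv2.INTER_CUBIC))
hsv=cv2.cvtColor(p,cv2.COLOR_BGR2HSV)
for nm,u,v in [("teal",341,150),("amber",385,188),("violet",376,227),("cap",218,227),("block",265,147),("vs",257,220),("as",329,234),("vring",260,203),("aring",333,217),("timer",214,180),("scorer",300,147),("x",340,271),("dish",175,257)]:
    f,cx,cy,T=cal("top"); z=D[v,u]; q=T[:3,:3].T@(np.array([(u-cx)/f*z,(v-cy)/f*z,z])-T[:3,3])
    print(nm,p[v,u],hsv[v,u],q.round(3))
```

```text
teal [119 129  55] [ 86 146 129] [ 0.679 -0.136  0.051]
amber [ 58 108 158] [ 15 161 158] [ 0.553 -0.275  0.054]
violet [157  84 130] [139 119 157] [ 0.427 -0.243  0.057]
cap [ 48  51 133] [  1 163 133] [0.43  0.255 0.028]
block [54 53 52] [105   9  54] [0.696 0.114 0.026]
vs [150  78 122] [138 122 150] [0.455 0.135 0.014]
as [ 66 117 160] [ 16 150 160] [ 0.409 -0.097  0.016]
vring [76 75 75] [120   3  76] [0.513 0.129 0.001]
aring [82 85 83] [50  9 85] [ 0.466 -0.11   0.004]
timer [53 58 53] [60 22 58] [0.577 0.268 0.055]
scorer [137 135 130] [ 99  13 137] [ 0.683 -0.004  0.069]
x [157 152 146] [104  18 157] [ 0.291 -0.13   0.065]
dish [155 150 146] [107  15 155] [0.337 0.392 0.007]
```

View pics/c1.png

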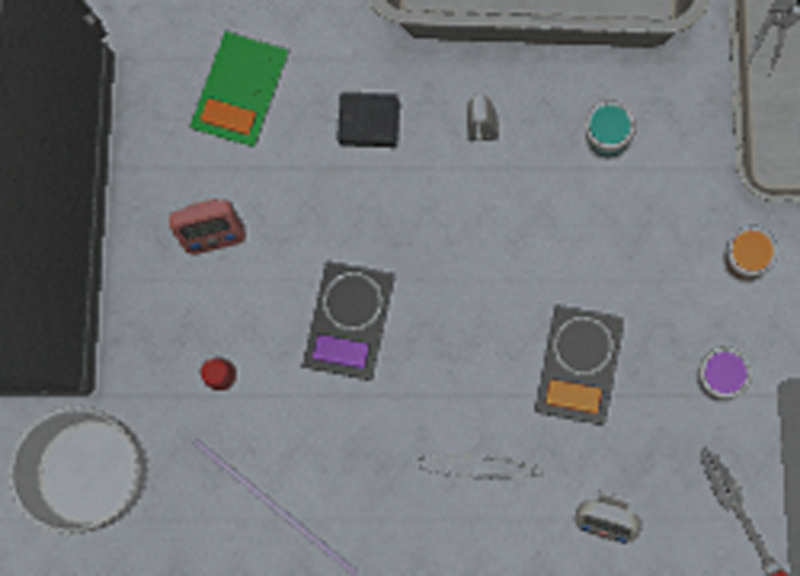

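The crop confirms it: the block lies flat on bare table at crop (369,120), and the amber and violet cards have orange and purple samples with the rings behind them. The timer is at (207,226), the scorer at (482,118) and the dish at (80,470). Next I'll measure precisely.

```bash
cat > meas.py <<'E'
from h import *
def blob(hsv,u,v,lo,hi,r=25):
    m=cv2.inRange(hsv,np.array(lo),np.array(hi)); k=np.zeros_like(m); k[max(0,v-r):v+r,max(0,u-r):u+r]=m[max(0,v-r):v+r,max(0,u-r):u+r]
    n,l,s,c=cv2.connectedComponentsWithStats(k); i=1+np.argmax(s[1:,4]); return c[i],s[i,4],(l==i).astype(np.uint8)
E
python3 - <<'E'
from meas import *
SEEDS={"top":dict(teal=(341,150),amber=(385,188),violet=(376,227),cap=(218,227),vs=(257,220),as_=(329,234)),
"scene":dict(teal=(371,195),amber=(360,220),violet=(322,224),cap=(266,173),vs=(292,184),as_=(300,215))}
C=dict(teal=((78,80,60),(95,255,255)),amber=((8,90,60),(25,255,255)),violet=((128,60,60),(150,255,255)),cap=((0,100,60),(6,255,255)))
C["vs"]=C["violet"];C["as_"]=C["amber"]
Z=dict(teal=.0498,amber=.0498,violet=.0498,cap=.03,vs=.008,as_=.008)
n="top"; p=np.load(n+"0.npz")["p"]; h=cv2.cvtColor(p,cv2.COLOR_BGR2HSV)
for k,(u,v) in SEEDS[n].items():
    c,a,m=blob(h,u,v,*C[k],r=18); print(n,k,c.round(1),a,ray(n,*c,Z[k]).round(4), end=" ")
    if k in("vs","as_"):
        q=np.array([ray(n,x,y,.008)[:2] for y,x in np.argwhere(m)]); print(cv2.minAreaRect((q*1e3).astype(np.float32)))
    else: print()
# dark slate cards and block
for k,u,v,z in [("block",265,147,.024),("vcard",260,210,.004),("acard",331,224,.004)]:
    r=24; g=p.max(2)[v-r:v+r,u-r:u+r]
    m=((g<105 if k!="block" else g<75)).astype(np.uint8)
    if k!="block":
        hh=h[v-r:v+r,u-r:u+r,1]; m=m|(hh>60).astype(np.uint8)
    m=cv2.morphologyEx(m,cv2.MORPH_CLOSE,np.ones((5,5)))
    nl,l,s,c=cv2.connectedComponentsWithStats(m); i=1+np.argmax(s[1:,4])
    q=np.array([ray(n,x+u-r,y+v-r,z)[:2] for y,x in np.argwhere(l==i)])
    print(k,s[i],cv2.minAreaRect((q*1e3).astype(np.float32)),q.mean(0).round(4))
# white rings
for k,u,v in [("vring",260,203),("aring",332,217)]:
    r=13; g=p.min(2)[v-r:v+r,u-r:u+r].astype(int); print(k); 
    m=(g>110)
    d=[np.hypot(x-r,y-r) for y,x in np.argwhere(m)]
    pts=np.array([(x+u-r,y+v-r) for y,x in np.argwhere(m) if np.hypot(x-r,y-r)<12],np.float32)
    print(len(pts),cv2.fitEllipse(pts)); e=cv2.fitEllipse(pts)[0]; print(ray(n,*e,.004).round(4))
E
```

```text
top teal [340.2 148.5] 121 [ 0.6842 -0.1334  0.0498] 
top amber [384.8 187.8] 128 [ 0.554  -0.2751  0.0498] 
top violet [376.3 225.9] 135 [ 0.4313 -0.2455  0.0498] 
top cap [217.3 226.3] 70 [0.4322 0.2574 0.03  ] 
top vs [256.  219.4] 136 [0.4575 0.139  0.008 ] ((457.7449035644531, 139.0424041748047), (54.21942138671875, 26.456424713134766), 79.69688415527344)
top as_ [328.8 233.4] 133 [ 0.4122 -0.0967  0.008 ] ((412.307861328125, -96.37047576904297), (53.221458435058594, 25.416383743286133), 78.69151306152344)
block [ 15  16  19  17 298] ((696.71533203125, 114.47930145263672), (55.05021286010742, 59.87696075439453), 0.22348013520240784) [0.6958 0.1155]
vcard [  8   6  29  37 757] ((490.1347351074219, 132.33486938476562), (72.0092544555664, 112.7596435546875), 78.97482299804688) [0.4897 0.1324]
acard [ 10   5  28  38 769] ((444.538818359375, -102.76888275146484), (72.52919006347656, 113.24552154541016), 79.0726089477539) [ 0.4441 -0.1028]
vring
65 ((260.1257019042969, 202.64466857910156), (18.78165626525879, 19.56952476501465), 29.497705459594727)
[0.5134 0.128  0.004 ]
aring
67 ((331.98333740234375, 216.70883178710938), (18.184865951538086, 19.342439651489258), 177.21400451660156)
[ 0.4672 -0.1071  0.004 ]
```

drive_tool --pt "0 0 0 -5.3 1" --pt "0 0 0 -5.3 1" --pt "0 0 0 -5.3 1" --pt "0.014 0.039 0 0 1" --pt "0.014 0.039 0 0 1" --pt "0.014 0.039 0 0 1" --pt "0.014 0.039 0 0 1" --pt "0.014 0.039 0 0 1"

```text
clock: 0.77
ee_pos: [0.2415, 0.4037, 0.2232]
ee_rot: [0.001, 1.0, 0.0, -0.0]
ft_force: [0.2, -0.2, -0.0]
grip_width: 0.998
grip_force: 0.0
```

drive_tool --pt "0.014 0.039 0 0 1" --pt "0.014 0.039 0 0 1" --pt "0.014 0.039 0 0 1" --pt "0.014 0.039 0 0 1" --pt "0.038 0.013 0 0 1" --pt "0.038 0.013 0 0 1" --pt "0.038 0.013 0 0 1" --pt "0.038 0.013 0 0 1"

```text
clock: 1.43
ee_pos: [0.4507, 0.1966, 0.2239]
ee_rot: [-0.0, 1.0, -0.0, 0.0]
ft_force: [-0.2, 0.5, 0.5]
grip_width: 0.999
grip_force: 0.0
```

drive_tool --pt "0.035 0.0117 0.017 0 1" --pt "0.035 0.0117 0.017 0 1" --pt "0.035 0.0117 0.017 0 1" --pt "0.035 0.0117 0.017 0 1" --pt "0.035 0.0117 0.017 0 1" --pt "0.035 0.0117 0.017 0 1" --pt "0.036 0.0117 0.017 0 1" --pt "0 0 0 0 1"

```text
clock: 2.1
ee_pos: [0.6972, 0.1125, 0.0953]
ee_rot: [0.002, 1.0, -0.003, -0.005]
ft_force: [-1.4, 0.6, -2.9]
grip_width: 1.003
grip_force: 0.0
```

Run:
```python
from h import *
print(monitor.read_state()["ee_pos"])
a=imaging.snapshot("top")[0][100:200,210:310]; b=imaging.snapshot("scene")[0][130:230,290:390]
cv2.imwrite("pics/b1.png",cv2.resize(np.hstack([a,b]),None,fx=4,fy=4,interpolation=cv2.INTER_CUBIC))
```

```text
[0.69722192 0.11253752 0.09527062]
```

View pics/b1.png

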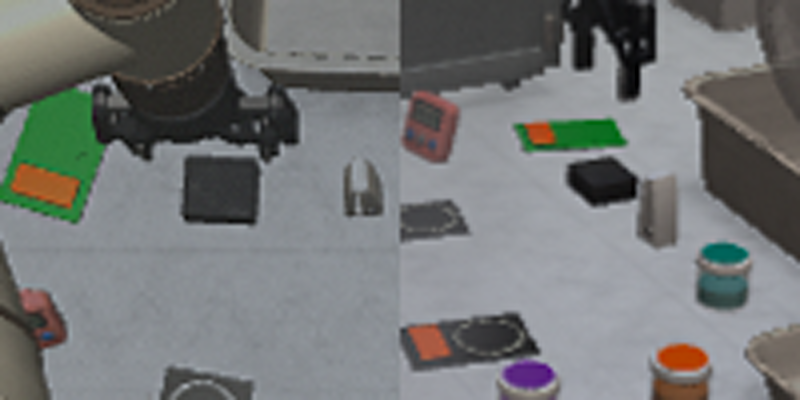

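The crop shows the gripper above the block (220,188), with the offset explained by parallax, and the scorer (362,188) clear of the fingers. Descending.

drive_tool --pt "0 -0.002 0.025 0 1" --pt "0 0 0.025 0 1" --pt "0 0 0.012 0 1" --pt "0 0 0.005 0 1" --pt "0 0 0 0 1" --pt "0 0 0 0 1" --squeeze 40

```text
clock: 2.7
ee_pos: [0.6958, 0.1186, 0.0397]
ee_rot: [-0.0, 1.0, 0.0, 0.001]
ft_force: [0.3, 0.4, 0.0]
grip_width: 1.002
grip_force: 0.0
```

drive_tool --pt "0 0 0 0 0" --pt "0 0 0 0 0" --pt "0 0 0 0 0" --pt "0 0 0 0 0" --pt "0 0 0 0 0" --pt "0 0 0 0 0"

```text
clock: 3.2
ee_pos: [0.6953, 0.1179, 0.038]
ee_rot: [-0.0, 1.0, -0.0, 0.0]
ft_force: [-0.4, 0.0, 0.4]
grip_width: 0.14
grip_force: 0.0
```

drive_tool --pt "0 0 -0.025 0 0" --pt "0 0 -0.025 0 1" --pt "0 0 0 0 1" --pt "0 0 0 0 1" --pt "0 0 0 0 1" --pt "0 0 0 0 1" --pt "0 0 0 0 1" --pt "0 0 0 0 1"

```text
clock: 3.87
ee_pos: [0.6947, 0.1178, 0.0867]
ee_rot: [0.0, 1.0, -0.0, -0.001]
ft_force: [-0.6, -1.1, 0.3]
grip_width: 0.983
grip_force: 0.0
```

```bash
cat > blk.py <<'E'
from meas import *
def block(n,u,v,z=.024,r=24,th=75,p=None):
    if p is None: p=imaging.snapshot(n)[0]
    g=p.max(2)[v-r:v+r,u-r:u+r]; m=cv2.morphologyEx((g<th).astype(np.uint8),cv2.MORPH_OPEN,np.ones((3,3)))
    nl,l,s,c=cv2.connectedComponentsWithStats(m); i=l[r,r]
    q=np.array([ray(n,x+u-r,y+v-r,z)[:2] for y,x in np.argwhere(l==i)]); print("block",s[i],cv2.minAreaRect((q*1e3).astype(np.float32)))
    return p
E
python3 - <<'E'
from blk import *
print(monitor.read_state()["ee_pos"])
p=block("top",265,147); q=imaging.snapshot("scene")[0]
cv2.imwrite("pics/b2.png",cv2.resize(np.hstack([p[100:200,210:310],q[130:230,290:390]]),None,fx=4,fy=4,interpolation=cv2.INTER_CUBIC))
E
```

```text
[0.69473299 0.11778008 0.08667211]
block [  0   0  42  33 864] ((724.5548095703125, 127.28155517578125), (110.94544219970703, 137.1669921875), 0.3074651062488556)
```

View pics/b2.png

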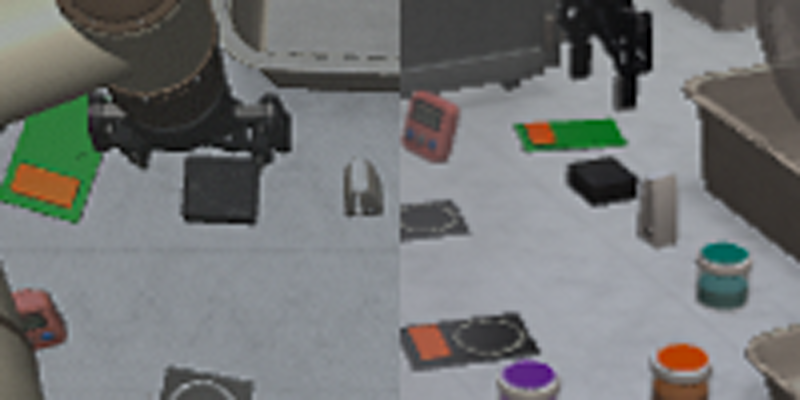

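The block hasn't moved; the fingers closed above it. I'll check where the tips project.

Run:
```python
from h import *
x,y,z=monitor.read_state()["ee_pos"]
for n,(u0,v0) in(("top",(210,100)),("scene",(290,130))):
  for dy in(-.0425,.0425):
    for h in(.012,.025):
      u,v=proj(n,(x,y+dy,z-h)); print(n,dy,h,round((u-u0)*4+(400 if n=="scene" else 0)),round((v-v0)*4))
  for p in[(.697,.1145,.024)]: u,v=proj(n,p); print("blk",(u-u0)*4,(v-v0)*4)
```

```text
top -0.0425 0.012 260 170
top -0.0425 0.025 262 175
top 0.0425 0.012 153 170
top 0.0425 0.025 156 175
blk 219.5832417820386 187.55971268691633
scene -0.0425 0.012 619 136
scene -0.0425 0.025 619 148
scene 0.0425 0.012 578 105
scene 0.0425 0.025 578 117
blk 199.935104972727 167.87573457384974
```

Run:
```python
from h import *
n="scene"; p,D=imaging.snapshot(n); f,cx,cy,T=cal(n)
vv,uu=np.mgrid[100:175,320:370]
z=D[100:175,320:370]; c=np.stack([(uu-cx)/f*z,(vv-cy)/f*z,z],-1)-T[:3,3]; w=c@T[:3,:3]
m=(z>0)&(abs(w[...,0]-.695)<.06)&(abs(w[...,1]-.117)<.08)&(w[...,2]>.035)
for k in np.argsort(w[...,2][m])[:300:20]: print(w[m][k].round(3),(uu[m][k],vv[m][k]))
# block check
b=(z>0)&(p[100:175,320:370].max(2)<70)&(w[...,2]<.04); print(w[b].mean(0),w[b].max(0),w[b].min(0))
n="top"; p,D=imaging.snapshot(n); print([ (D[v,u],ray(n,u,v,.024)) for u,v in((265,148),)])
f,cx,cy,T=cal(n); print([(T[:3,:3].T@(np.array([(u-cx)/f,(v-cy)/f,1])*D[v,u]-T[:3,3])).round(3) for u,v in((276,138),(246,139),(265,148))])
print(monitor.read_state())
```

```text
[0.703 0.075 0.103] (np.int64(347), np.int64(157))
[0.695 0.062 0.113] (np.int64(347), np.int64(156))
[0.695 0.054 0.121] (np.int64(348), np.int64(155))
[0.686 0.071 0.128] (np.int64(344), np.int64(152))
[0.689 0.061 0.135] (np.int64(346), np.int64(151))
[0.698 0.061 0.142] (np.int64(348), np.int64(149))
[0.694 0.158 0.15 ] (np.int64(335), np.int64(139))
[0.682 0.074 0.156] (np.int64(343), np.int64(145))
[0.694 0.152 0.161] (np.int64(336), np.int64(137))
[0.688 0.046 0.165] (np.int64(348), np.int64(145))
[0.703 0.042 0.168] (np.int64(352), np.int64(144))
[0.682 0.163 0.172] (np.int64(332), np.int64(134))
[0.708 0.052 0.176] (np.int64(352), np.int64(141))
[0.697 0.094 0.18 ] (np.int64(344), np.int64(137))
[0.676 0.104 0.183] (np.int64(338), np.int64(136))
[0.78376164 0.25548587 0.02269558] [1.06491775 0.76324797 0.03822692] [ 0.66928641  0.0316255  -0.00940922]
[(np.float32(1.3819593), array([0.69318352, 0.11405757, 0.024     ]))]
[array([0.685, 0.064, 0.148]), array([0.692, 0.16 , 0.117]), array([0.692, 0.114, 0.027])]
{'clock': 4.0667, 'qpos': array([ 3.96702846e-01,  6.25383379e-01,  6.01472777e-02, -7.51511256e-06,
       -1.00608981e+00,  1.17384517e+00]), 'joint_vel': array([-0.00058472, -0.00281233,  0.00068528,  0.00138851, -0.00045599,
        0.00160505]), 'tau': array([-2.12064464e-03, -4.87940776e+01,  1.70947605e+01,  3.79998565e+00,
       -2.37286265e-03,  8.57149445e-06]), 'ee_pos': array([0.6951402 , 0.11794974, 0.08746285]), 'ee_rot': array([ 9.94136521e-05,  9.99999957e-01, -1.26165376e-04, -2.45442608e-04]), 'ft_force': array([-0.56655564, -0.15742951,  0.74290665]), 'ft_torque': array([-0.06950881,  0.06315683,  0.00547493]), 'grip_force': 0.0, 'grip_width': 0.9987526494889651}
```

The fingertips really are about 25 mm higher than the stated geometry implies. I'll go down to TCP 0.03 and check again before continuing.

drive_tool --pt "0.0 0.002 0.02 0 1" --pt "0 0 0.02 0 1" --pt "0 0 0.015 0 1" --pt "0 0 0 0 1" --pt "0 0 0 0 1" --pt "0 0 0 0 1"

```text
clock: 4.57
ee_pos: [0.6961, 0.1162, 0.0339]
ee_rot: [-0.0, 1.0, 0.0, 0.001]
ft_force: [0.4, 0.1, 0.6]
grip_width: 1.002
grip_force: 0.0
```

Run:
```python
from blk import *
print(monitor.read_state()["ee_pos"])
p=imaging.snapshot("top")[0]; q=imaging.snapshot("scene")[0]
cv2.imwrite("pics/b3.png",cv2.resize(np.hstack([p[110:190,220:300],q[130:210,300:380]]),None,fx=5,fy=5,interpolation=cv2.INTER_CUBIC))
```

```text
[0.6961007  0.11616553 0.03389691]
```

View pics/b3.png

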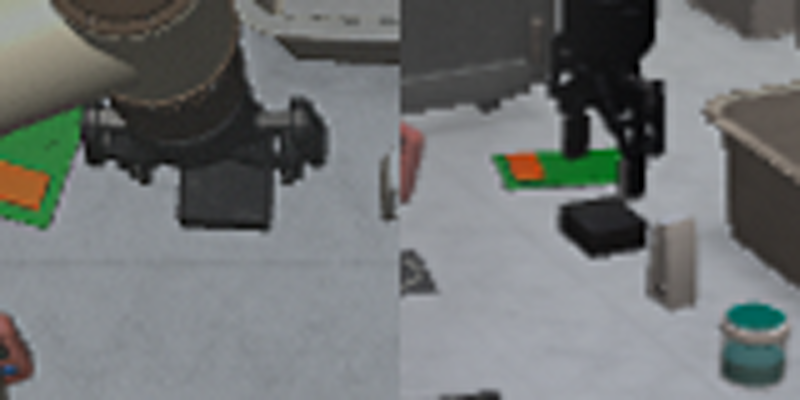

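Run:
```python
from h import *
for u,v in((346.4,169),(335,161),(346.5,157),(335,149.5)):
    a=ray("scene",u,v,0);b=ray("scene",u,v,.2)
    for x in (.685,.697): t=(x-a[0])/(b[0]-a[0]); print((u,v),(a+t*(b-a)).round(3))
```

```text
(346.4, 169) [0.685 0.045 0.067]
(346.4, 169) [0.697 0.065 0.057]
(335, 161) [0.685 0.137 0.065]
(335, 161) [0.697 0.158 0.055]
(346.5, 157) [0.685 0.048 0.116]
(346.5, 157) [0.697 0.069 0.106]
(335, 149.5) [0.685 0.14  0.114]
(335, 149.5) [0.697 0.161 0.104]
```

The right tip at crop (632,195) is about 0.056 m high while the TCP reads 0.034, so there is still room below. I'll step down and watch the force.

drive_tool --pt "0.0 0 0.015 0 1" --pt "0 0 0.01 0 1" --pt "0 0 0.005 0 1" --pt "0 0 0 0 1" --pt "0 0 0 0 1"

```text
clock: 5.08
ee_pos: [0.6953, 0.1159, 0.0028]
ee_rot: [0.0, 1.0, -0.0, -0.0]
ft_force: [1.5, 0.4, 0.2]
grip_width: 1.003
grip_force: 0.0
```

drive_tool --pt "0 0 0.005 0 1" --pt "0 0 0.003 0 1" --pt "0 0 0.0 0 1" --pt "0 0 0 0 1"

```text
clock: 5.42
ee_pos: [0.6951, 0.1159, -0.0054]
ee_rot: [0.0, 1.0, -0.0, -0.0]
ft_force: [0.5, -0.0, -0.4]
grip_width: 0.995
grip_force: 0.0
```

Run:
```python
from blk import *
print(monitor.read_state()["ee_pos"])
p=imaging.snapshot("top")[0]; q=imaging.snapshot("scene")[0]
cv2.imwrite("pics/b4.png",cv2.resize(np.hstack([p[110:190,220:300],q[130:210,300:380]]),None,fx=5,fy=5,interpolation=cv2.INTER_CUBIC))
```

```text
[ 0.69512015  0.11591686 -0.00535495]
```

View pics/b4.png

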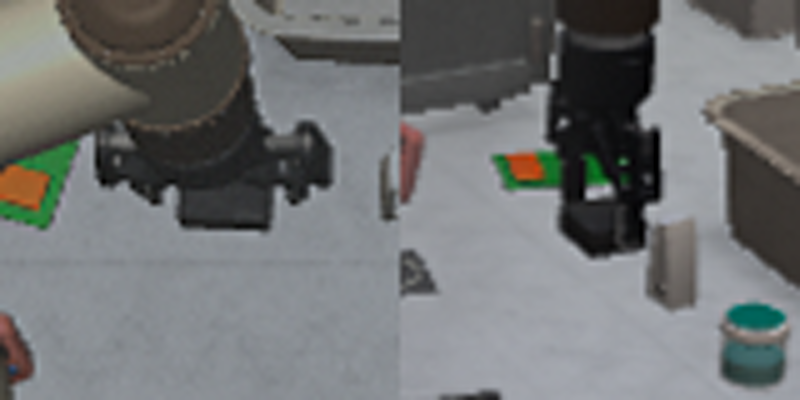

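The fingers now straddle the block: in the scene crop the tips reach past its top at (630,245). Closing.

drive_tool --pt "0 0 0.003 0 1" --pt "0 0 0 0 0" --pt "0 0 0 0 0" --pt "0 0 0 0 0" --pt "0 0 0 0 0" --pt "0 0 0 0 0" --pt "0 0 0 0 0"

```text
clock: 6.1
ee_pos: [0.6955, 0.1161, -0.0079]
ee_rot: [-0.0, 1.0, -0.0, 0.0]
ft_force: [-0.2, -0.2, 0.6]
grip_width: 0.693
grip_force: 44.2
```

drive_tool --pt "0 0 -0.02 0 0" --pt "0 0 -0.035 0 0" --pt "-0.02 0.01 -0.01 0 0" --pt "-0.035 0.018 0 0 0" --pt "-0.035 0.018 0 0 0" --pt "-0.035 0.018 0 0 0" --pt "-0.035 0.018 0 0 0" --pt "-0.03 0.015 0 0 0"

```text
clock: 6.77
ee_pos: [0.5019, 0.0176, 0.0563]
ee_rot: [0.0, 1.0, -0.001, -0.001]
ft_force: [0.7, -0.5, -1.3]
grip_width: 0.687
grip_force: 44.0
```

drive_tool --pt "-0.0165 0.008 0.01 0 0" --pt "0 0 0.02 0 0" --pt "0 0 0.015 0 0" --pt "0 0 0 0 0" --pt "0 0 0 0 0"

```text
clock: 7.18
ee_pos: [0.4882, 0.0108, 0.0113]
ee_rot: [0.0, 1.0, -0.0, -0.001]
ft_force: [-0.1, -0.4, -0.8]
grip_width: 0.696
grip_force: 43.9
```

drive_tool --pt "0 0 0.01 0 0" --pt "0 0 0.004 0 0" --pt "0 0 0.002 0 0" --pt "0 0 0 0 0" --pt "0 0 0 0 0"

```text
clock: 7.6
ee_pos: [0.4891, 0.0112, -0.0038]
ee_rot: [-0.0, 1.0, -0.0, 0.0]
ft_force: [0.9, 0.4, -1.8]
grip_width: 0.694
grip_force: 43.9
```

drive_tool --pt "0 0 0.002 0 0" --pt "0 0 0.001 0 0" --pt "0 0 0 0 0"

```text
clock: 7.85
ee_pos: [0.4887, 0.011, -0.0072]
ee_rot: [-0.0, 1.0, -0.0, -0.0]
ft_force: [0.0, -0.1, -0.7]
grip_width: 0.697
grip_force: 43.9
```

drive_tool --pt "0 0 0.001 0 0" --pt "0 0 0.001 0 0" --pt "0 0 0 0 0"

```text
clock: 8.1
ee_pos: [0.4888, 0.0111, -0.008]
ee_rot: [0.0, 1.0, 0.0, 0.0]
ft_force: [-3.5, 0.4, 8.7]
grip_width: 0.692
grip_force: 45.1
```

Contact at 8.7 N up. Releasing, then backing off.

drive_tool --pt "0 0 0 0 1" --pt "0 0 0 0 1" --pt "0 0 0 0 1" --pt "0 0 -0.01 0 1" --pt "0 0 -0.035 0 1" --pt "0 0 -0.04 0 1" --pt "0 0 -0.04 0 1" --pt "0.035 0 0 0 1"

```text
clock: 8.77
ee_pos: [0.5242, 0.0115, 0.1261]
ee_rot: [-0.002, 1.0, 0.001, 0.007]
ft_force: [2.5, 0.3, 0.9]
grip_width: 0.999
grip_force: 0.0
```

drive_tool --pt "0.037 0.018 0 0 1" --pt "0.037 0.018 0 0 1" --pt "0.037 0.018 0 0 1" --pt "0.037 0.018 0 0 1" --pt "0 0.035 0 0 1" --pt "0 0.036 0 0 1" --pt "0 0 0 0 1"

```text
clock: 9.35
ee_pos: [0.6712, -0.1376, 0.1141]
ee_rot: [0.0, 1.0, -0.003, -0.001]
ft_force: [0.2, 0.1, -0.0]
grip_width: 0.999
grip_force: 0.0
```

Run:
```python
from blk import *
print(monitor.read_state()["ee_pos"])
u,v=map(round,proj("top",(.4903,.0105,.024))); p=block("top",u,v)
cv2.imwrite("pics/b5.png",p)
h=cv2.cvtColor(p,cv2.COLOR_BGR2HSV)
try:
  c,a,m=blob(h,340,149,(78,80,60),(95,255,255),18); print(c,a,ray("top",*c,.0498))
except Exception as e: print(e)
```

```text
[ 0.67121276 -0.13755119  0.11413492]
block [   0    0   48   48 2119] ((491.4798583984375, 11.527297973632812), (153.69261169433594, 152.71987915039062), 0.1716250330209732)
[340.24590164 148.46721311] 122 [ 0.68440012 -0.13342644  0.0498    ]
```

drive_tool --pt "0.013 -0.004 0.02 0 1" --pt "0 0 0.03 0 1" --pt "0 0 0.03 0 1" --pt "0 0 0.02 0 1" --pt "0 0 0.009 0 1" --pt "0 0 0 0 1" --pt "0 0 0 0 1"

```text
clock: 9.98
ee_pos: [0.6852, -0.1276, 0.0073]
ee_rot: [0.0, 1.0, 0.0, 0.0]
ft_force: [0.3, 0.5, 0.7]
grip_width: 0.999
grip_force: 0.0
```

drive_tool --pt "0 0 0 0 0" --pt "0 0 0 0 0" --pt "0 0 0 0 0" --pt "0 0 0 0 0" --pt "0 0 0 0 0" --pt "0 0 0 0 0" --pt "0 0 0 0 0"

```text
clock: 10.57
ee_pos: [0.6859, -0.1284, 0.0092]
ee_rot: [0.0, 1.0, 0.0, 0.002]
ft_force: [-1.5, 0.1, 6.4]
grip_width: 0.571
grip_force: 40.6
```

drive_tool --pt "0 0 -0.02 0 0" --pt "0 0 -0.03 0 0" --pt "0 0 -0.03 0 0" --pt "-0.015 0 0 0 0" --pt "0 0 0 0 0" --pt "0 0 0 0 0"

```text
clock: 11.07
ee_pos: [0.6687, -0.1278, 0.0866]
ee_rot: [-0.0, 1.0, -0.0, -0.001]
ft_force: [-0.4, 0.4, -2.3]
grip_width: 0.565
grip_force: 41.6
```

Run:
```python
from blk import *
print(monitor.read_state()["ee_pos"],monitor.read_state()["ft_force"])
p=imaging.snapshot("top")[0]; q=imaging.snapshot("scene")[0]
cv2.imwrite("pics/b6.png",cv2.resize(np.hstack([p[100:260,230:390],q[100:260,270:430]]),None,fx=2.5,fy=2.5,interpolation=cv2.INTER_CUBIC))
```

```text
[ 0.66869006 -0.12779078  0.08657008] [-0.38795703  0.42018346 -2.30780306]
```

View pics/b6.png

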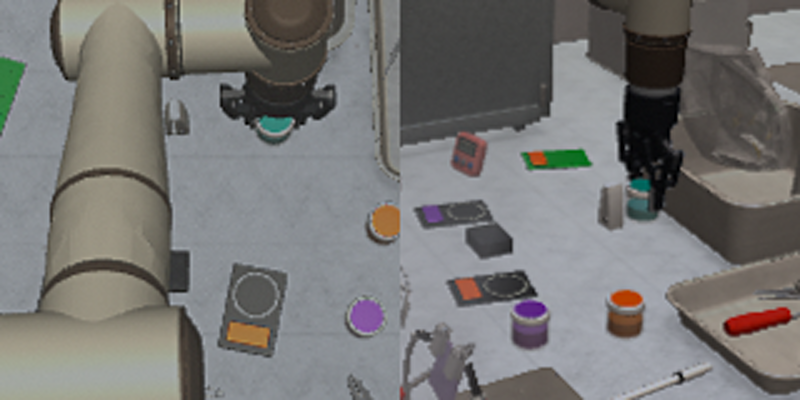

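The jar is held upright at scene crop (642,197), and the block lies between the rings at (489,240).

drive_tool --pt "-0.0295 -0.0232 0 0 0" --pt "-0.0295 -0.0232 0 0 0" --pt "-0.0295 -0.0232 0 0 0" --pt "-0.0295 -0.0232 0 0 0" --pt "-0.0295 -0.0232 0 0 0" --pt "-0.0295 -0.0232 0 0 0" --pt "0 0 0 0 0" --pt "0 0 0 0 0"

```text
clock: 11.83
ee_pos: [0.4914, 0.0122, 0.0863]
ee_rot: [0.0, 1.0, 0.001, -0.001]
ft_force: [-0.4, -0.7, -1.8]
grip_width: 0.569
grip_force: 41.8
```

Run:
```python
from blk import *
print(monitor.read_state()["ee_pos"])
q,D=imaging.snapshot("scene")
h=cv2.cvtColor(q,cv2.COLOR_BGR2HSV)
# block top-face corners in scene: bright vs dark; print crop
u,v=proj("scene",(.4903,.0105,.012)); print("exp block centre",u,v)
for dx in(-.026,.026):
  for dy in(-.03,.03): print(np.array(proj("scene",(.4903+dx,.0105+dy,.024))).round(1),np.array(proj("scene",(.4903+dx,.0105+dy,0))).round(1))
u,v=int(u),int(v)
r=20;g=q.max(2)[v-r:v+r,u-r:u+r]; m=(g<85).astype(np.uint8); n,l,s,c=cv2.connectedComponentsWithStats(m)
for i in range(1,n):
  if s[i,4]>30: print(s[i]+[u-r,v-r,0,0,0],c[i]+[u-r,v-r])
cv2.imwrite("pics/b7.png",cv2.resize(q[130:230,270:370],None,fx=6,fy=6,interpolation=cv2.INTER_CUBIC))
```

```text
[0.49143772 0.01221769 0.08631271]
exp block centre 304.4800481414736 195.50804158261022
[301.5 197.5] [301.5 203.3]
[294.6 190.6] [294.7 196.4]
[314.5 194.6] [314.4 200.4]
[307.4 187.9] [307.4 193.6]
[284 181  23   9 112] [294.44642857 184.96428571]
[297 190  18  13 185] [305.4        195.84864865]
[300 209  23   6  99] [311.63636364 211.83838384]
```

View pics/b7.png

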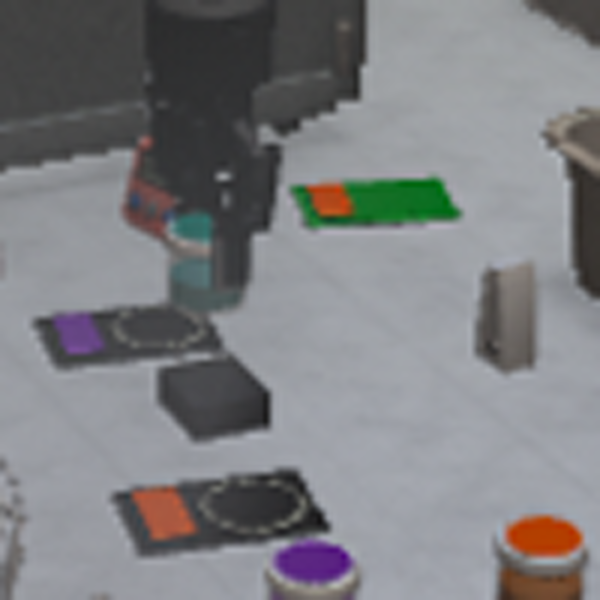

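In the crop the jar hangs over the block: jar centre column about 206, block centre column about 213. I'll nudge it slightly and lower.

drive_tool --pt "0.002 0.0015 0.02 0 0" --pt "0 0 0.018 0 0" --pt "0 0 0.008 0 0" --pt "0 0 0.003 0 0" --pt "0 0 0 0 0" --pt "0 0 0 0 0"

```text
clock: 12.38
ee_pos: [0.4956, 0.0095, 0.038]
ee_rot: [0.0, 1.0, -0.0, 0.0]
ft_force: [0.1, 0.8, -1.8]
grip_width: 0.568
grip_force: 41.8
```

drive_tool --pt "0 0 0.002 0 0" --pt "0 0 0 0 0"

```text
clock: 12.55
ee_pos: [0.4952, 0.0098, 0.0363]
ee_rot: [-0.0, 1.0, -0.0, 0.001]
ft_force: [-0.0, 0.5, -1.6]
grip_width: 0.572
grip_force: 41.8
```

drive_tool --pt "-0.002 -0.001 0.001 0 0" --pt "0 0 0.001 0 0" --pt "0 0 0 0 0" --pt "0 0 0 0 0"

```text
clock: 12.88
ee_pos: [0.4927, 0.0108, 0.0339]
ee_rot: [-0.0, 1.0, -0.0, 0.0]
ft_force: [0.0, -0.4, -1.2]
grip_width: 0.567
grip_force: 41.8
```

drive_tool --pt "0 0 0.001 0 0" --pt "0 0 0 0 0"

```text
clock: 13.05
ee_pos: [0.4928, 0.0108, 0.0332]
ee_rot: [-0.0, 1.0, -0.0, 0.0]
ft_force: [-2.0, 0.5, 2.6]
grip_width: 0.57
grip_force: 42.1
```

drive_tool --pt "0 0 0.001 0 0" --pt "0 0 0 0 0"

```text
clock: 13.22
ee_pos: [0.4929, 0.0108, 0.0331]
ee_rot: [0.0, 1.0, 0.0, 0.0]
ft_force: [-4.0, 0.4, 9.9]
grip_width: 0.566
grip_force: 42.7
```

drive_tool --pt "0 0 -0.001 0 1" --pt "0 0 0 0 1" --pt "0 0 0 0 1" --pt "0 0 -0.015 0 1" --pt "0 0 -0.035 0 1" --pt "0 0 -0.035 0 1" --pt "0.008 0.036 0 0 1" --pt "0.008 0.036 0 0 1"

```text
clock: 13.88
ee_pos: [0.5107, -0.0605, 0.1205]
ee_rot: [-0.001, 1.0, 0.002, 0.003]
ft_force: [-0.2, 0.2, -0.1]
grip_width: 1.001
grip_force: 0.0
```

drive_tool --pt "0.008 0.036 0 0 1" --pt "0.008 0.036 0 0 1" --pt "0.008 0.036 0 0 1" --pt "0.008 0.036 0 0 1" --pt "0.008 0.036 0 0 1" --pt "0.006 0.033 0 0 1" --pt "0 0 0 0 1" --pt "0 0 0 0 1"

```text
clock: 14.55
ee_pos: [0.5541, -0.2759, 0.1166]
ee_rot: [-0.0, 1.0, -0.002, -0.001]
ft_force: [-0.7, 1.1, 0.5]
grip_width: 0.999
grip_force: 0.0
```

```bash
cat > teal.py <<'E'
from blk import *
p=imaging.snapshot("top")[0]; h=cv2.cvtColor(p,cv2.COLOR_BGR2HSV)
print(monitor.read_state()["ee_pos"])
def f(nm,pos,z,lo,hi,r=18):
    u,v=map(round,proj("top",(*pos,z)))
    try: c,a,m=blob(h,u,v,lo,hi,r); print(nm,c.round(1),a,ray("top",*c,z).round(4)[:2])
    except Exception as e: print(nm,"none")
f("teal",(.4903,.0105),.0738,(78,80,40),(95,255,255))
f("amber",(.554,-.275),.0498,(8,90,60),(25,255,255))
f("violet",(.4313,-.2455),.0498,(128,60,60),(150,255,255))
f("cap",(.4322,.2574),.03,(0,100,60),(6,255,255))
for nm,ps in (("amberR",(.4672,-.1071)),("violetR",(.5134,.128))):
    f(nm,ps,.0538,*(((8,90,60),(25,255,255)) if nm[0]=="a" else ((128,60,60),(150,255,255))),r=8)
E
python3 teal.py
python3 - <<'E'
from blk import *
p=imaging.snapshot("top")[0]; u,v=map(round,proj("top",(.49,.0105,.04)))
cv2.imwrite("pics/b8.png",cv2.resize(p[v-60:v+60,u-80:u+120],None,fx=4,fy=4,interpolation=cv2.INTER_CUBIC))
E
```

```text
[ 0.55398838 -0.27469651  0.11685056]
teal [294.6 205.7] 135 [0.4911 0.0106]
amber [384.7 187.8] 129 [ 0.5542 -0.2751]
violet [376.3 225.9] 135 [ 0.4313 -0.2455]
cap [217.5 226.4] 76 [0.4318 0.2568]
amberR none
violetR none
```

View pics/b8.png

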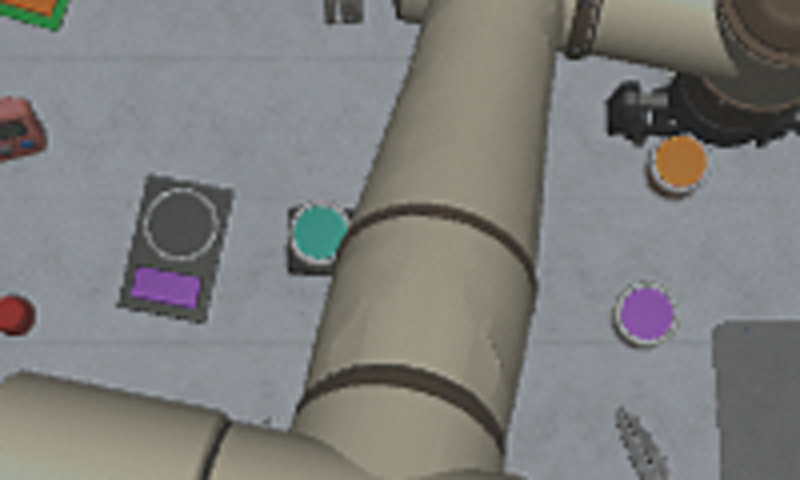

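The teal jar sits on the block at crop (320,232), measured at (0.491, 0.011), which is on target. Now the amber jar.

drive_tool --pt "0.002 0 0.02 0 1" --pt "0 0 0.03 0 1" --pt "0 0 0.03 0 1" --pt "0 0 0.02 0 1" --pt "0 0 0.008 0 1" --pt "0 0 0 0 1" --pt "0 0 0 0 1"

```text
clock: 15.23
ee_pos: [0.5574, -0.2737, 0.0106]
ee_rot: [0.0, 1.0, 0.001, 0.0]
ft_force: [0.5, 1.1, 1.5]
grip_width: 1.003
grip_force: 0.0
```

drive_tool --pt "0 0 0 0 0" --pt "0 0 0 0 0" --pt "0 0 0 0 0" --pt "0 0 0 0 0" --pt "0 0 0 0 0" --pt "0 0 0 0 0" --pt "0 0 0 0 0"

```text
clock: 15.82
ee_pos: [0.5575, -0.2746, 0.0116]
ee_rot: [0.0, 1.0, 0.0, 0.001]
ft_force: [-0.9, 1.4, 5.8]
grip_width: 0.566
grip_force: 40.6
```

drive_tool --pt "0 0 -0.02 0 0" --pt "0 0 -0.035 0 0" --pt "0 0 -0.01 0 0" --pt "-0.0174 -0.0335 0 0 0" --pt "-0.0174 -0.0335 0 0 0" --pt "-0.0174 -0.0335 0 0 0" --pt "-0.0174 -0.0335 0 0 0" --pt "-0.0174 -0.0335 0 0 0"

```text
clock: 16.48
ee_pos: [0.4686, -0.1057, 0.0748]
ee_rot: [-0.0, 1.0, -0.001, 0.0]
ft_force: [0.5, 0.9, -0.3]
grip_width: 0.568
grip_force: 41.8
```

drive_tool --pt "0 0 0 0 0" --pt "0 0 0.025 0 0" --pt "0 0 0.02 0 0" --pt "0 0 0.009 0 0" --pt "0 0 0 0 0" --pt "0 0 0 0 0"

```text
clock: 16.98
ee_pos: [0.4698, -0.1071, 0.0207]
ee_rot: [0.0, 1.0, -0.0, -0.0]
ft_force: [-0.2, -0.6, -1.0]
grip_width: 0.571
grip_force: 41.9
```

drive_tool --pt "0.0005 0 0.002 0 0" --pt "0 0 0.0015 0 0" --pt "0 0 0 0 0" --pt "0 0 0 0 0"

```text
clock: 17.32
ee_pos: [0.4705, -0.1069, 0.0178]
ee_rot: [-0.0, 1.0, -0.0, 0.001]
ft_force: [0.2, -0.8, -1.0]
grip_width: 0.573
grip_force: 41.9
```

drive_tool --pt "0 0 0.001 0 0" --pt "0 0 0.001 0 0" --pt "0 0 0 0 0"

```text
clock: 17.57
ee_pos: [0.4703, -0.1068, 0.0156]
ee_rot: [0.0, 1.0, -0.0, 0.0]
ft_force: [-0.6, -0.3, 1.1]
grip_width: 0.573
grip_force: 42.2
```

drive_tool --pt "0 0 0.0005 0 0" --pt "0 0 0 0 1" --pt "0 0 0 0 1" --pt "0 0 0 0 1" --pt "0 0 -0.015 0 1" --pt "0 0 -0.035 0 1" --pt "0 0 -0.035 0 1" --pt "0 0 0 0 1"

```text
clock: 18.23
ee_pos: [0.4748, -0.1068, 0.1059]
ee_rot: [0.0, 1.0, 0.001, 0.007]
ft_force: [0.7, 0.6, 0.6]
grip_width: 1.0
grip_force: 0.0
```

drive_tool --pt "-0.009 0.0347 0 0 1" --pt "-0.009 0.0347 0 0 1" --pt "-0.009 0.0347 0 0 1" --pt "-0.009 0.0347 0 0 1" --pt "0 0 0.02 0 1" --pt "0 0 0 0 1" --pt "0 0 0 0 1"

```text
clock: 18.82
ee_pos: [0.4331, -0.2456, 0.0789]
ee_rot: [-0.0, 1.0, -0.001, -0.001]
ft_force: [-0.3, -0.2, -0.3]
grip_width: 1.002
grip_force: 0.0
```

```bash
python3 teal.py
```

```text
[ 0.43404162 -0.2453143   0.07970099]
teal [294.7 205.7] 135 [0.4911 0.0102]
amber none
violet [374.9 229.1] 49 [ 0.4211 -0.2408]
cap [217.4 226.2] 72 [0.4324 0.2572]
amberR none
violetR none
```

drive_tool --pt "-0.001 0 0.03 0 1" --pt "0 0 0.025 0 1" --pt "0 0 0.014 0 1" --pt "0 0 0 0 1" --pt "0 0 0 0 1"

```text
clock: 19.28
ee_pos: [0.4338, -0.2448, 0.0111]
ee_rot: [0.0, 1.0, 0.001, -0.0]
ft_force: [-1.0, -0.2, 0.3]
grip_width: 0.995
grip_force: 0.0
```

drive_tool --pt "0 0 0 0 0" --pt "0 0 0 0 0" --pt "0 0 0 0 0" --pt "0 0 0 0 0" --pt "0 0 0 0 0" --pt "0 0 0 0 0" --pt "0 0 0 0 0"

```text
clock: 19.87
ee_pos: [0.4341, -0.2456, 0.0123]
ee_rot: [0.0, 1.0, 0.0, 0.001]
ft_force: [-1.2, 2.0, 5.1]
grip_width: 0.566
grip_force: 40.4
```

drive_tool --pt "0 0 -0.02 0 0" --pt "0 0 -0.035 0 0" --pt "0 0 -0.035 0 0" --pt "0 0 -0.035 0 0" --pt "0 0 0 0 0" --pt "0.0082 -0.0373 0 0 0" --pt "0.0082 -0.0373 0 0 0" --pt "0.0082 -0.0373 0 0 0"

```text
clock: 20.53
ee_pos: [0.4575, -0.1329, 0.1364]
ee_rot: [-0.0, 1.0, -0.002, 0.001]
ft_force: [1.2, 0.0, -1.1]
grip_width: 0.568
grip_force: 41.9
```

drive_tool --pt "0.0082 -0.0373 0 0 0" --pt "0.0082 -0.0373 0 0 0" --pt "0.0082 -0.0373 0 0 0" --pt "0.0082 -0.0373 0 0 0" --pt "0.0082 -0.0373 0 0 0" --pt "0.0082 -0.0373 0 0 0" --pt "0.0082 -0.0373 0 0 0" --pt "0 0 0 0 0"

```text
clock: 21.2
ee_pos: [0.5175, 0.1331, 0.1364]
ee_rot: [-0.001, 1.0, 0.003, 0.002]
ft_force: [-1.2, -0.2, -0.4]
grip_width: 0.568
grip_force: 42.0
```

Check amber, teal and block while the arm is over the violet card, then lower.

drive_tool --pt "0 0 0.035 0 0" --pt "0 0 0.035 0 0" --pt "0 0 0.03 0 0" --pt "0 0 0.012 0 0" --pt "0 0 0 0 0" --pt "0 0 0 0 0"

```text
clock: 21.7
ee_pos: [0.5152, 0.1272, 0.0237]
ee_rot: [0.0, 1.0, -0.0, -0.0]
ft_force: [-0.7, 0.8, -0.6]
grip_width: 0.571
grip_force: 42.0
```

```bash
python3 teal.py
```

```text
[0.51604044 0.12769809 0.02470999]
teal [294.7 205.7] 136 [0.4911 0.0104]
amber none
violet none
cap [217.5 226.4] 77 [0.432  0.2567]
amberR [332.2 214.7] 129 [ 0.4663 -0.1068]
violetR [259.1 204. ] 31 [0.5    0.1237]
```

drive_tool --pt "0 0 0.004 0 0" --pt "0 0 0.002 0 0" --pt "0 0 0 0 0" --pt "0 0 0 0 0"

```text
clock: 22.08
ee_pos: [0.5155, 0.1275, 0.0184]
ee_rot: [-0.0, 1.0, -0.0, 0.0]
ft_force: [-0.5, -0.9, -0.9]
grip_width: 0.57
grip_force: 42.0
```

drive_tool --pt "0 0 0.001 0 0" --pt "0 0 0.001 0 0" --pt "0 0 0 0 0"

```text
clock: 22.33
ee_pos: [0.5155, 0.1276, 0.0164]
ee_rot: [-0.0, 1.0, -0.0, 0.0]
ft_force: [-1.1, 0.9, 3.2]
grip_width: 0.565
grip_force: 42.3
```

drive_tool --pt "0 0 0 0 1" --pt "0 0 0 0 1" --pt "0 0 0 0 1" --pt "0 0 -0.015 0 1" --pt "0 0 -0.035 0 1" --pt "0 0 -0.035 0 1" --pt "-0.0204 -0.0323 0 0 1" --pt "-0.0204 -0.0323 0 0 1"

```text
clock: 23.0
ee_pos: [0.476, 0.1926, 0.1032]
ee_rot: [-0.002, 1.0, -0.002, 0.002]
ft_force: [-0.5, 0.5, -0.2]
grip_width: 1.003
grip_force: 0.0
```

drive_tool --pt "-0.0204 -0.0323 0 0 1" --pt "-0.0204 -0.0323 0 0 1" --pt "0 0 0.025 0 1" --pt "0 0 0 0 1" --pt "0 0 0 0 1"

```text
clock: 23.42
ee_pos: [0.4328, 0.256, 0.075]
ee_rot: [0.001, 1.0, 0.0, -0.001]
ft_force: [0.7, -0.2, 0.2]
grip_width: 1.005
grip_force: 0.0
```

```bash
python3 teal.py;  python3 - <<'E'
from blk import *
p=imaging.snapshot("top")[0]; q=imaging.snapshot("scene")[0]; u,v=map(round,proj("top",(.47,.1,.04)))
cv2.imwrite("pics/b9.png",cv2.resize(np.hstack([p[v-50:v+50,u-65:u+75],q[120:220,230:330]]),None,fx=3.3,fy=3.3,interpolation=cv2.INTER_CUBIC))
E
```

```text
[0.43374263 0.25608588 0.07576172]
teal [294.7 205.8] 134 [0.4911 0.0104]
amber none
violet none
cap [217.3 227.9] 40 [0.427  0.2571]
amberR [332.2 214.7] 129 [ 0.4663 -0.1068]
violetR [258.1 200.2] 134 [0.5121 0.1272]
```

View pics/b9.png

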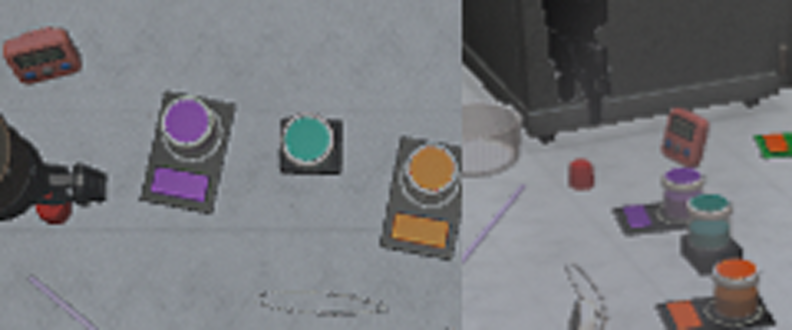

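All jars are seated: violet disc at crop (187,122), teal on the block at (308,140), amber at (432,168), each in its ring or on the block. The cap is under the gripper at scene crop (580,173). Now grasping the cap.

drive_tool --pt "0.001 -0.002 0.025 0 1" --pt "0 0 0.025 0 1" --pt "0 0 0.02 0 1" --pt "0 0 0.008 0 1" --pt "0 0 0 0 1" --pt "0 0 0 0 1" --squeeze 20

```text
clock: 24.07
ee_pos: [0.4355, 0.2585, -0.0016]
ee_rot: [-0.0, 1.0, -0.001, 0.0]
ft_force: [0.2, 0.5, 0.0]
grip_width: 1.0
grip_force: 0.0
```

drive_tool --pt "0 0 0.002 0 1" --pt "0 0 0 0 0" --pt "0 0 0 0 0" --pt "0 0 0 0 0" --pt "0 0 0 0 0" --pt "0 0 0 0 0" --pt "0 0 0 0 0" --pt "0 0 0 0 0"

```text
clock: 24.73
ee_pos: [0.4348, 0.2589, -0.0036]
ee_rot: [-0.0, 1.0, 0.0, 0.0]
ft_force: [-1.0, 0.1, 5.6]
grip_width: 0.349
grip_force: 19.9
```

drive_tool --pt "0 0 -0.02 0 0" --pt "0 0 -0.03 0 0" --pt "0 0 -0.035 0 0" --pt "0 0 -0.03 0 0" --pt "0.0083 0.0355 0 0 0" --pt "0.0083 0.0355 0 0 0" --pt "0.0083 0.0355 0 0 0" --pt "0.0083 0.0355 0 0 0"

```text
clock: 25.4
ee_pos: [0.4677, 0.1154, 0.1109]
ee_rot: [-0.0, 1.0, 0.0, 0.0]
ft_force: [0.6, 0.2, -0.0]
grip_width: 0.352
grip_force: 20.0
```

drive_tool --pt "0.0083 0.0355 0 0 0" --pt "0.0083 0.0355 0 0 0" --pt "0.0083 0.0353 0 0 0" --pt "0 0 0 0 0" --pt "0 0 0 0 0" --pt "0 0 0 0 0"

```text
clock: 25.9
ee_pos: [0.4925, 0.0102, 0.1105]
ee_rot: [-0.0, 1.0, -0.001, -0.0]
ft_force: [-0.5, 0.7, 0.2]
grip_width: 0.346
grip_force: 20.0
```

Run:
```python
from blk import *
print(monitor.read_state()["ee_pos"])
q=imaging.snapshot("scene")[0]; h=cv2.cvtColor(q,cv2.COLOR_BGR2HSV)
u,v=map(round,proj("scene",(.491,.0105,.0738))); 
try:
  c,a,m=blob(h,u,v,(78,80,30),(95,255,255),12); print("teal disc",c,a,"exp",proj("scene",(.491,.0105,.0738)))
except Exception: pass
z=.0036+monitor.read_state()["ee_pos"][2]
u,v=map(round,proj("scene",(.491,.0105,z+.015)))
c,a,m=blob(h,u,v,(0,100,40),(8,255,255),15); print("cap",c,a,"exp",proj("scene",(.491,.0105,z+.015)))
cv2.imwrite("pics/b10.png",cv2.resize(q[120:220,260:360],None,fx=5,fy=5,interpolation=cv2.INTER_CUBIC))
```

```text
[0.4925015  0.01021039 0.11054966]
teal disc [304.51428571 180.65714286] 35 exp (np.float64(304.6285286857646), np.float64(180.29293117355476))
cap [302.8 166. ] 20 exp (np.float64(304.60623433775504), np.float64(166.23073865000623))
```

View pics/b10.png

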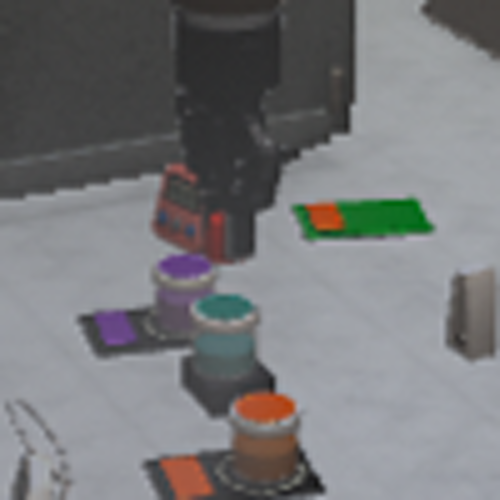

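The cap is held at crop (218,235) above the teal disc (224,303), and both positions agree with the projections. Lowering.

drive_tool --pt "0 0 0.015 0 0" --pt "0 0 0.012 0 0" --pt "0 0 0.006 0 0" --pt "0 0 0.002 0 0" --pt "0 0 0 0 0" --pt "0 0 0 0 0"

```text
clock: 26.45
ee_pos: [0.4931, 0.011, 0.0762]
ee_rot: [-0.0, 1.0, 0.0, 0.0]
ft_force: [-0.4, 0.7, 0.8]
grip_width: 0.344
grip_force: 20.0
```

drive_tool --pt "0 0 0.002 0 0" --pt "0 0 0.001 0 0" --pt "0 0 0 0 0"

```text
clock: 26.7
ee_pos: [0.4927, 0.0104, 0.0729]
ee_rot: [-0.0, 1.0, -0.0, 0.0]
ft_force: [-0.9, -0.8, -0.1]
grip_width: 0.347
grip_force: 20.0
```

drive_tool --pt "0 0 0.001 0 0" --pt "0 0 0.001 0 0" --pt "0 0 0 0 0"

```text
clock: 26.95
ee_pos: [0.4926, 0.0103, 0.0707]
ee_rot: [0.0, 1.0, -0.0, -0.0]
ft_force: [-0.6, -0.2, -0.1]
grip_width: 0.349
grip_force: 20.0
```

drive_tool --pt "0 0 0.001 0 0" --pt "0 0 0 0 0"

```text
clock: 27.12
ee_pos: [0.4928, 0.0103, 0.0702]
ee_rot: [0.0, 1.0, -0.0, 0.0]
ft_force: [-0.7, 0.5, 4.3]
grip_width: 0.352
grip_force: 20.4
```

drive_tool --pt "0 0 0 0 1" --pt "0 0 0 0 1" --pt "0 0 0 0 1" --pt "0 0 0 0 1" --pt "0 0 -0.015 0 1" --pt "0 0 -0.035 0 1" --pt "0 0 -0.035 0 1" --pt "0 0 -0.02 0 1"

```text
clock: 27.78
ee_pos: [0.4942, 0.0105, 0.1783]
ee_rot: [-0.0, 1.0, 0.0, 0.002]
ft_force: [0.4, -0.4, 0.1]
grip_width: 1.0
grip_force: 0.0
```

drive_tool --pt "-0.008 -0.036 0 0 1" --pt "-0.008 -0.036 0 0 1" --pt "-0.008 -0.036 0 0 1" --pt "-0.008 -0.036 0 0 1" --pt "-0.008 -0.036 0 0 1" --pt "-0.008 -0.036 0 0 1" --pt "0 0 0 0 1" --pt "0 0 0 0 1"

```text
clock: 28.45
ee_pos: [0.4442, 0.228, 0.1746]
ee_rot: [0.0, 1.0, 0.002, -0.0]
ft_force: [-0.2, -1.3, -0.1]
grip_width: 0.997
grip_force: 0.0
```

Run:
```python
from blk import *
p=imaging.snapshot("top")[0]; q=imaging.snapshot("scene")[0]
for n,im in(("top",p),("scene",q)):
    u,v=proj(n,(.4911,.0104,.0888)); h=cv2.cvtColor(im,cv2.COLOR_BGR2HSV)
    c,a,m=blob(h,round(u),round(v),(0,100,40),(8,255,255),12); print(n,"cap",c,a,"exp",(u,v), ray(n,*c,.092))
u,v=map(round,proj("top",(.4903,.0105,.024)))
block("top",u,v,th=75,p=p)
cv2.imwrite("pics/b11.png",cv2.resize(np.hstack([p[v-50:v+50,u-60:u+60],q[130:230,260:360]]),None,fx=3.6,fy=3.6,interpolation=cv2.INTER_CUBIC))
for k in ((.4903,.0105),):
  print([np.array(proj("top",(k[0]+a,k[1]+b,.024))).round(1)*1-[u-60,v-50] for a in(-.026,.026) for b in(-.03,.03)])
```

```text
top cap [294.56923077 204.26153846] 65 exp (np.float64(294.3366469346434), np.float64(204.91001914265178)) [0.49255371 0.00950234 0.092     ]
scene cap [305.33333333 176.07142857] 42 exp (np.float64(304.659563145389), np.float64(176.53472630179618)) [0.49205189 0.00673164 0.092     ]
block [   0    0   48   48 2241] ((491.4798583984375, 11.527297973632812), (153.69261169433594, 152.71987915039062), 0.1716250330209732)
[array([68.9, 57.6]), array([50.1, 57.6]), array([69. , 41.7]), array([50.4, 41.7])]
```

View pics/b11.png

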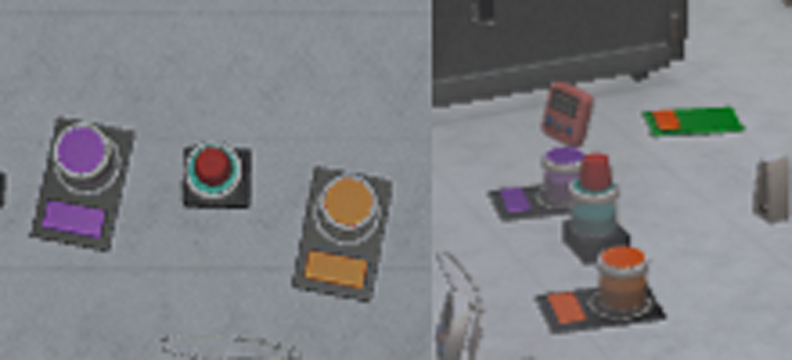

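The final view shows the cap centred on the teal disc at crop (213,165), the teal jar centred on the block (217,178), and the violet and amber jars in their rings. The timer and scorer haven't moved.

```bash
python3 -c "
from workcell import ticket; print(ticket.sign_off())"
```

```text
the job is handed in; nothing more can be done
None
```

I set out the frit station and handed it in at about 28 s on the robot clock; by camera the jars, block and cap are all within about 3 mm of target and the bystanders look unmoved, but sign-off returned no verdict.

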